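Try the new stay of the lift-up cupboard door

ROBOT

A 6-joint arm with a two-finger parallel gripper is mounted at the origin on a cart in front of the work surface, level with it; the furniture and walls round the work are solid. World frame = base frame: x ahead of the robot, y to its left, z up, the work surface at z = 0. Lengths are in m, angles in rad, forces in N, time in s.
With the tool pointing down it reaches from about 0.35 to 1 m from the base axis. Payload 7.1 kg.
Tool frame: the origin (TCP) lies between the finger pads; the fingertips stand 22 mm ahead of it and the grasp point (between the pads) lies 3 mm ahead of it; z points along the fingers, y is the line along which they close (so a half turn about z gives the same grasp; the last joint's range is limited). The gripper opens to 85 mm and grips with 20 to 120 N. Pads are 22 mm wide; open, the fingers measure 114 mm over their backs; the gripper's body (76 mm by 85 mm) begins 54 mm behind the grasp point. The pads swing forward as they close: fully open they stand 13 mm farther back than shut.
Start: joints at [-1.355, 0.423, 1.63, -0, 1.089, -0.019], TCP at [0.145, -0.608, 0.253] pointing down, gripper open.
Joint ranges: [-3, 3], [-0.9, 2.11], [0.09, 2.58], [-1.31, 4.45], [0.11, 2.69], [-2.54, 2.54]. Speed limits (rad/s): [2.39, 2.39, 3.01, 3.14, 3.14, 3.14].

INTERFACE

Orientations are given as a rotation vector (axis times angle).
In Python, from rig import manip gives the robot as it stands. The module is installed in compiled form; this text tells all that it offers. Calls block until the motion is done:
- manip.move_to(position, orientation): joint-space move of the TCP to a pose.
- manip.servo_line(position, orientation=None, rate=0.15): straight line of the TCP; orientation=None keeps the orientation; rate is the mean speed in m/s.
- manip.set_joints(angles): joint-space move.
- manip.command_gripper(opening, f_grip=None): finger opening in m; f_grip is the grip in N (None keeps the last); returns when the fingers have stopped.
- manip.hold(seconds).
- manip.solve_ik(position, orientation): joint angles nearest the present ones, or None.
- manip.camera(name): name is "side" or "top" or "wrist"; returns a dict with "image" (420x560x3 uint8, red, green, blue), "fx", "fy", "cx", "cy" (pixels), "cam_to_world" (4x4, takes a point from camera to world coordinates); the wrist camera has in their place "mount" (4x4, takes a point from camera to tool coordinates, whose origin is the TCP and whose axes are the flange's). Camera axes: x right, y down, z forward; pixel columns grow to the right and rows downward; lengths in m; the calibration is good to about 2 mm. A picture is of the moment at which its call begins: read the wrist's pose just before it. There is no depth.
A pose or a line that the arm cannot do raises manip.IKError and nothing moves.
- manip.sign_off(): hands the job in; it is judged then, once.
Readings, each from a call of its own:
- manip.get_time(): time.
- manip.get_joint_positions(): joint angles.
- manip.get_joint_vel(): joint speeds.
- manip.get_tau(): joint torques, N m.
- manip.get_position(): TCP position.
- manip.get_ee_rot(): TCP orientation.
- manip.get_contact_force(): force on the tool from outside, world axes, zero at the start.
- manip.get_torque(): the same for the moment, N m.
- manip.get_width(): finger opening in m.
- manip.get_grip_force(): force on a finger pad.
Only numpy, scipy, OpenCV 4.12 (cv2) and the standard library are available. Lean on these libraries where they do the work, as an engineer would, in place of code of your own. Each camera call takes 0.05 s, during which the arm holds its last target. There are 200 camera calls.

TASK

A new stay has been fitted to the small cupboard with the green lift-up door: try it out. Raise the green door by its handle until the stay locks and let go, so that the door stands open by itself; then press the red release button on top of that cupboard all the way down so that the door sinks fully shut, and take your hand away. Leave the door of the white cupboard shut.

Things in the scene. Friction and masses are not known exactly. Their poses are not given: they have to be found in the camera images.
- green_cupboard: Fixed light-wood cupboard with a sage-green door, 160 deep (x) x 200 wide (y) x 205 high mm. Origin: centre of its underside on the table; -x is where the door faces (robot side, yaw within 12 degrees), z up. Door hinge line: along y through x = -80, z = 190 mm. A like cupboard with an off-white door stands to its left or right.
- green_handle (a point): Centre of the green door's handle: a steel bar along y, 40 mm long, 16 in diameter, on a stem 40 mm off the door face. With the door shut it is at (-136, 0, 65) mm in the cupboard's frame: 56 in front of and 125 below the hinge line. It turns with the door. Pinched by its two ends it can turn between the pads. The door is 170 high, 196 wide, 16 mm thick, about 0.25 kg.
- green_button (a point): Centre of the pressing face of the red round release button (20 mm diameter) on top of the green cupboard, at (-20, 0, 223) mm in the cupboard's frame when up, 18 mm above the cupboard's top. Pressed straight down.
- green_door (a joint): Green door's hinge, rad: 0 shut, grows as its bottom edge swings out to the cupboard's -x and up; stop at 1.55. While rising from about 1.0 the stay pushes the button down some 8 mm; past about 1.4 stay and button spring up: locked, and the door let go rests at about 1.34. Unlocked, it sinks by its own weight and shuts in 2 to 3 s.
- green_release (a joint): Travel of the red button, m: 0 up, 0.012 fully down (stop); spring 3 N at first, 6 N fully down, springs back up. Down by 10 mm or more it unlocks the stay.
- white_door (a joint): Hinge of the off-white door of the other cupboard, rad: 0 shut, opens the same way. To be left shut.

How it is judged:
On the way, in this order (a step that is already met when the one before it is completed fails the run):
1. the green door stands open by itself on its locked stay (above 1.25 rad, button sprung back up), untouched by the robot (value of joint green_door above 1.25 rad and value of joint green_release below 0.003 m and contact force between green_cupboard and the fingers below 0.1 N and contact force between green_cupboard and the arm below 0.1 N), for 0.3 s.
2. the red release button of the green cupboard is pressed down (8 mm or more) (value of joint green_release above 0.008 m), for 0.05 s.
At the end, for the whole second after the job is handed in: The green door is shut again (within 0.06 rad), its release button is back up (within 3 mm) and the white door is shut (within 0.06 rad) (value of joint each of green_door, white_door below 0.06 rad and value of joint green_release below 0.003 m); the robot touches nothing.
It fails at once if the white cupboard's door is opened (value of joint white_door above 0.15 rad).
It also fails if it takes over 45 s, if anything falls off the work surface, if the arm or the gripper's body presses on something with over 40 N, if the wrist force passes 120 N, or if a joint passes its speed limit or range.

## Working session

There is one attempt and no reset: what is moved stays moved. The work goes in short steps, each a Python script; the robot and the scene stay as the last script left them, time stands still between calls to the robot, and variables do not carry over. Pictures are saved under pics/ and viewed, at most 10 in all, crops included, and the job is handed in when it is done.

```bash
mkdir -p pics; python3 - <<'E'
from rig import manip
import cv2,numpy as np
ims=[]
for n in("top","side"):
    c=manip.camera(n); ims.append(c["image"]); cv2.imwrite(f"pics/{n}0.png",c["image"][:,:,::-1]); 
    np.savez(f"{n}0.npz",**c)
    print(n,c["fx"],c["cx"],c["cy"],np.round(c["cam_to_world"],3).tolist())
print(manip.get_time(), manip.get_ee_rot())
E
```

```text
top 522.4461738008871 278.43725940596244 204.142274737568 [[-0.006, -0.981, 0.192, 0.41], [-1.0, 0.008, 0.005, -0.056], [-0.006, -0.192, -0.981, 1.09], [0.0, 0.0, 0.0, 1.0]]
side 441.7204366061956 279.6925863823121 212.20651605045128 [[-0.944, 0.208, -0.256, 0.849], [0.329, 0.648, -0.687, 0.618], [0.023, -0.733, -0.68, 0.801], [0.0, 0.0, 0.0, 1.0]]
0.1 [-3.11860978e+00 -3.67827377e-01  2.21871155e-04]
```

View pics/top0.png

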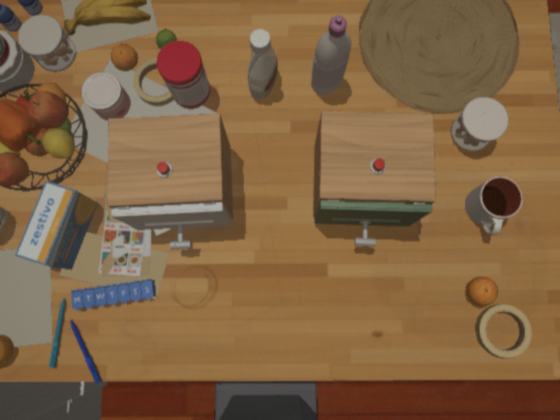

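View pics/side0.png

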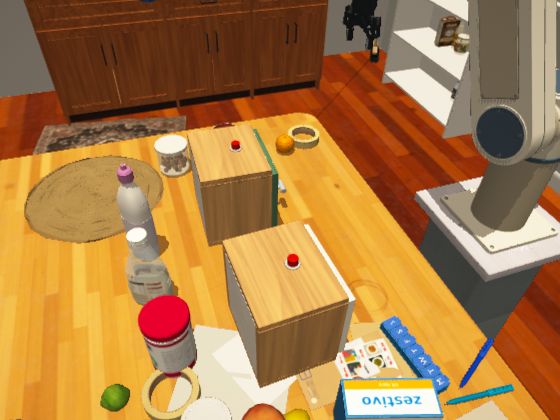

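The green cupboard is on the right in the top view: button at about (379,165), handle bar at about (366,242), front top edge near row 187. I'll refine these with masks.

```bash
cat > h.py <<'E'
import numpy as np, cv2
def ray(c,px):
    T=c["cam_to_world"]; d=T[:3,:3]@np.array([(px[0]-c["cx"])/c["fx"],(px[1]-c["cy"])/c["fy"],1]); return T[:3,3],d
def onz(c,px,z):
    o,d=ray(c,px); return o+d*(z-o[2])/d[2]
def tri(c1,p1,c2,p2):
    o1,d1=ray(c1,p1);o2,d2=ray(c2,p2)
    s=np.linalg.lstsq(np.c_[d1,-d2],o2-o1,rcond=None)[0]
    a,b=o1+s[0]*d1,o2+s[1]*d2; return (a+b)/2,np.linalg.norm(a-b)
E
python3 - <<'E'
from h import *
T=dict(np.load("top0.npz"));S=dict(np.load("side0.npz"))
def red(c,x0,x1,y0,y1):
    h=cv2.cvtColor(c["image"],cv2.COLOR_RGB2HSV)[y0:y1,x0:x1].astype(int)
    m=((h[...,0]<6)|(h[...,0]>173))&(h[...,1]>170)&(h[...,2]>90)
    v,u=np.nonzero(m); print(len(u),u.min()+x0,u.max()+x0,v.min()+y0,v.max()+y0); return u.mean()+x0,v.mean()+y0
pt=red(T,365,395,150,180);ps=red(S,225,248,135,155)
print(pt,ps,tri(T,pt,S,ps),onz(T,pt,.221))
im=T["image"][95:255,305:455,::-1]
cv2.imwrite("pics/c1.png",cv2.resize(im,None,fx=3.7,fy=3.7,interpolation=cv2.INTER_CUBIC))
im=S["image"][110:260,180:310,::-1]
cv2.imwrite("pics/c2.png",cv2.resize(im,None,fx=4,fy=4,interpolation=cv2.INTER_CUBIC))
E
```

```text
75 374 383 159 168
55 232 239 141 148
(np.float64(378.6666666666667), np.float64(163.88)) (np.float64(235.2), np.float64(144.63636363636363)) (array([ 0.65082175, -0.22587526,  0.21428807]), np.float64(0.0013965342411309037)) [ 0.64962838 -0.22490925  0.221     ]
```

View pics/c1.png

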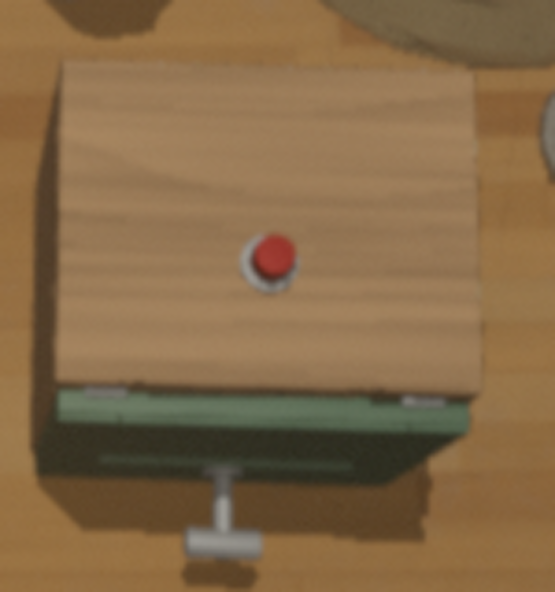

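View pics/c2.png

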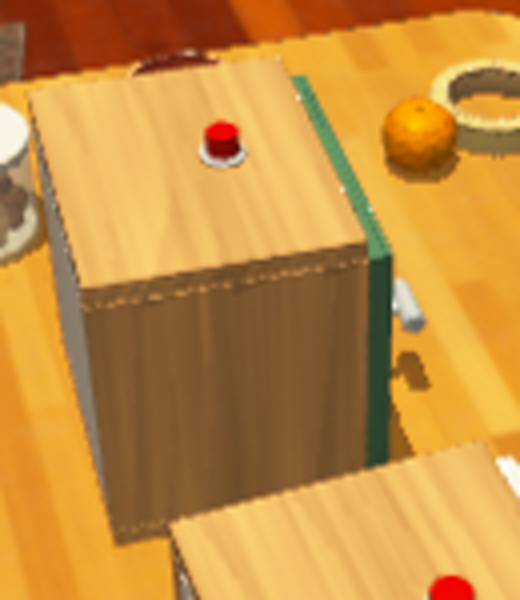

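The top-view crop shows the wood top's corners at about (62,62), (472,70), (481,392) and (57,382), and the handle bar from (187,543) to (262,545). The handle lies well clear of obstacles.

```bash
cat >> h.py <<'E'
from scipy.spatial.transform import Rotation as R
E
python3 - <<'E'
from h import *
T=dict(np.load("top0.npz"));S=dict(np.load("side0.npz"))
f=lambda p:np.array([305+(p[0]+.5)/3.7-.5,95+(p[1]+.5)/3.7-.5])
cs=[(62,62),(472,70),(481,392),(57,382)]
W=[onz(T,f(p),.205) for p in cs]
M=np.array([[.08,.1],[.08,-.1],[-.08,-.1],[-.08,.1]])
P=np.array(W)[:,:2]; print(P.round(4))
b=onz(T,f((274,256)),.223)[:2]; h=onz(T,f((224,542)),.067)[:2]; he=[onz(T,f(p),.065)[:2] for p in((187,543),(262,545))]
sp=lambda x,y:np.array([185 if 0 else 180+(x+.5)/4-.5,110+(y+.5)/4-.5])
print("button",b,onz(S,sp(222,131),.223)[:2],"handle",h,he)
src=np.r_[M,[[-.02,0],[-.136,0]]];dst=np.r_[P,[b],[h]]
r,rs=R.align_vectors(np.c_[dst-dst.mean(0),0*dst[:,0]],np.c_[src-src.mean(0),0*src[:,0]])
yaw=r.as_rotvec()[2]; Q=r.as_matrix()[:2,:2]; t=dst.mean(0)-Q@src.mean(0)
print("yaw",yaw,"origin",t,"res mm",((src@Q.T+t-dst)*1000).round(1).tolist())
from rig import manip
Q3=r.as_matrix(); ex,ey=Q3[:,0],Q3[:,1]; o=np.r_[t,0]
np.savez("cup.npz",Q=Q3,o=o)
def pose(th,a,s):
    z=np.cos(a)*ex-np.sin(a)*np.array([0,0,1]); y=s*ey
    A=np.c_[np.cross(y,z),y,z]; ph=np.arctan2(56,125)+th; rr=np.hypot(.056,.125)
    p=o+Q3@np.array([-.08-rr*np.sin(ph),0,.19-rr*np.cos(ph)])
    return p-.003*z,R.from_matrix(A).as_rotvec(),z
for s in(1,-1):
  for a in(30,40,50,60,70):
    print(s,a,[None if (q:=manip.solve_ik(*pose(th,np.radians(a),s)[:2])) is None else np.round(q,2).tolist() for th in(0,1.47)])
E
```

```text
[[ 0.7519 -0.13  ]
 [ 0.7461 -0.3274]
 [ 0.5878 -0.3216]
 [ 0.5941 -0.1241]]
button [ 0.64917608 -0.22456415] [ 0.65103146 -0.22169078] handle [ 0.53519419 -0.22148797] [array([ 0.53504593, -0.20211159]), array([ 0.53368774, -0.24195107])]
yaw -0.032773786026743794 origin [ 0.67001221 -0.22571097] res mm [[1.4, 1.6], [0.6, -0.9], [-1.0, -1.4], [-0.7, 1.0], [0.8, -0.5], [-1.1, 0.2]]
1 30 [[-0.67, 0.83, 2.27, 2.49, 1.01, 1.6], [-0.81, 0.31, 2.41, 2.1, 0.78, 1.99]]
1 40 [[-0.62, 0.72, 2.24, 2.44, 0.72, 1.73], [-0.75, 0.22, 2.34, 1.82, 0.55, 2.34]]
1 50 [[-0.58, 0.64, 2.19, 2.27, 0.45, 1.95], None]
1 60 [None, None]
1 70 [None, [-0.56, 0.18, 2.09, 0.31, 0.6, -2.34]]
-1 30 [[-0.67, 0.83, 2.27, 2.49, 1.01, -1.54], [-0.81, 0.31, 2.41, 2.1, 0.78, -1.15]]
-1 40 [[-0.62, 0.72, 2.24, 2.44, 0.72, -1.41], [-0.75, 0.22, 2.34, 1.82, 0.55, -0.8]]
-1 50 [[-0.58, 0.64, 2.19, 2.27, 0.45, -1.19], [-0.69, 0.17, 2.27, 1.29, 0.42, -0.23]]
-1 60 [[-0.53, 0.59, 2.11, 1.69, 0.24, -0.56], [-0.62, 0.16, 2.18, 0.69, 0.45, 0.41]]
-1 70 [[-0.49, 0.57, 2.03, 0.6, 0.27, 0.56], [-0.56, 0.18, 2.09, 0.31, 0.6, 0.81]]
```

```bash
cat >> h.py <<'E'
_c=np.load("cup.npz"); Q3=_c["Q"]; o=_c["o"]; ex,ey=Q3[:,0],Q3[:,1]
def pose(th,a,back=0.):
    a=np.radians(a); z=np.cos(a)*ex-np.sin(a)*np.array([0,0,1]); y=-ey
    A=np.c_[np.cross(y,z),y,z]; ph=np.arctan2(56,125)+th; rr=np.hypot(.056,.125)
    p=o+Q3@np.array([-.08-rr*np.sin(ph),0,.19-rr*np.cos(ph)])
    return p-back*z,R.from_matrix(A).as_rotvec()
E
python3 - <<'E'
from h import *
from rig import manip
p,r=pose(0,40,.11); 
try: manip.move_to(p+[-.0,0,.06],r)
except manip.IKError as e: print("via",e)
manip.move_to(p,r)
manip.servo_line(pose(0,40,.0)[0],rate=.08)
print(manip.get_time(),manip.get_position()-pose(0,40,0)[0],manip.get_contact_force())
w=manip.camera("wrist"); s=manip.camera("side")
cv2.imwrite("pics/g.png",np.hstack([w["image"][::1,80:480],s["image"][:,160:560]])[:,:,::-1])
E
```

```text
3.8167 [-2.53116815e-04 -3.57336871e-05  2.59991813e-04] [1.54342958 0.2715239  0.29385175]
```

View pics/g.png

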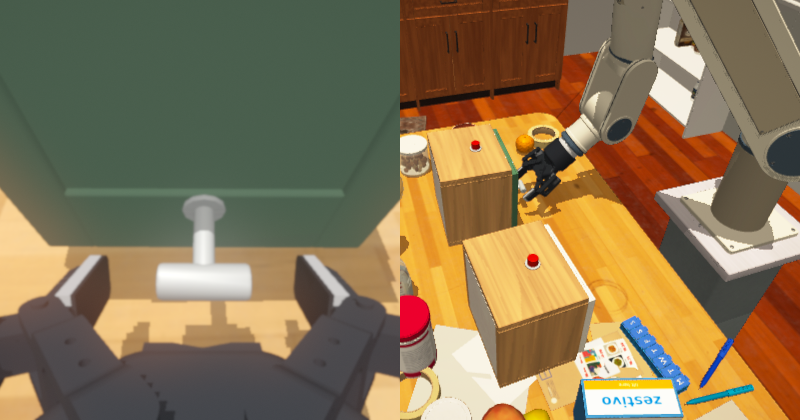

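The wrist view has the bar at about (204,281), centred between the two open pads. Next I close the gripper and lift in small arc steps.

```bash
python3 - <<'E'
from h import *
from rig import manip
print(manip.command_gripper(.03,50),manip.get_width(),manip.get_grip_force(),manip.get_contact_force().round(1))
p0=manip.get_position(); d=p0-pose(0,40)[0]
a=lambda th:40+5*th/1.47
for th in np.arange(.15,1.21,.15):
    p,r=pose(th,a(th)); manip.servo_line(p,r,rate=.08)
    print(round(th,2),manip.get_contact_force().round(1),round(manip.get_width(),4),round(manip.get_time(),1))
    if np.linalg.norm(manip.get_contact_force())>40 or manip.get_width()<.036: print("stop");break
s=manip.camera("side");w=manip.camera("wrist")
cv2.imwrite("pics/l.png",np.hstack([w["image"][::1,80:480],s["image"][:,160:560]])[:,:,::-1])
E
```

```text
False 0.03905038688208474 49.4024920463562 [-4.8 -3.1  4.1]
0.15 [ 2.6 -4.9 -2.3] 0.0389 4.8
0.3 [ 1.9 -5.3 -1.3] 0.0389 5.2
0.45 [ 2.6 -4.4 -1.1] 0.0391 5.6
0.6 [ 3.3 -5.6 -2. ] 0.039 6.0
0.75 [ 2.3 -4.9 -3. ] 0.0389 6.4
0.9 [ 2.7 -5.  -2.4] 0.0391 6.8
1.05 [ 3.3 -5.3 -4.7] 0.0389 7.3
1.2 [ 2.1 -6.6 -5.6] 0.0386 7.7
```

View pics/l.png

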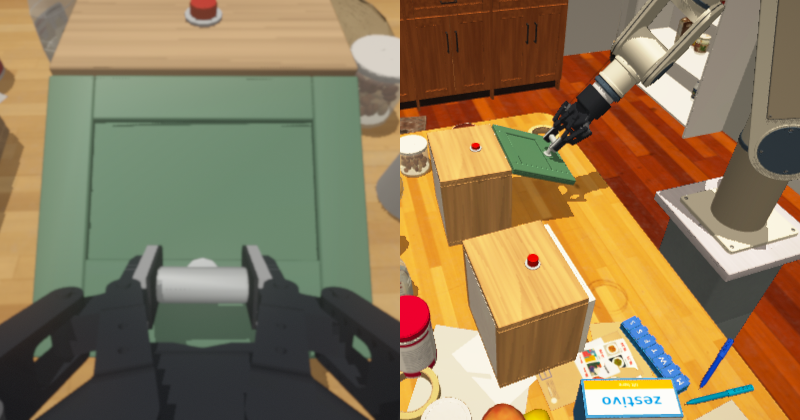

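The grip is firm on the bar at about (203,285), and the door has followed the arc. I go on past the lock, lower onto the stay and release.

```bash
python3 - <<'E'
from h import *
from rig import manip
a=lambda th:40+5*th/1.47
for th in (1.3,1.38,1.44,1.48,1.5,1.44,1.4,1.37,1.35):
    p,r=pose(th,a(th)); manip.servo_line(p,r,rate=.05)
    f=manip.get_contact_force(); print(th,f.round(1),round(manip.get_width(),4),round(manip.get_time(),1))
    if np.linalg.norm(f)>30: print("stop");break
manip.command_gripper(.085); manip.hold(.2); print(manip.get_contact_force().round(1))
p=manip.get_position(); z=R.from_rotvec(manip.get_ee_rot()).as_matrix()[:,2]
manip.servo_line(p-.09*z,rate=.12); manip.hold(.4)
print(manip.get_contact_force().round(1),manip.get_time())
s=manip.camera("side");w=manip.camera("wrist")
cv2.imwrite("pics/r.png",np.hstack([w["image"][::1,80:480],s["image"][:,160:560]])[:,:,::-1])
E
```

```text
1.3 [ 0.6 -6.9 -3.6] 0.0387 8.2
1.38 [-1.7 -6.9 -1.9] 0.0389 8.6
1.44 [-1.4 -7.1 -4. ] 0.0389 8.9
1.48 [-2.8 -7.7 -4.2] 0.0388 9.1
1.5 [-2.1 -7.1 -3.8] 0.0387 9.4
1.44 [-2.6 -7.2  0.6] 0.0391 9.7
1.4 [-2.5 -6.5  1.5] 0.0389 10.0
1.37 [-7.1 -5.6  8.4] 0.0387 10.2
1.35 [-11.7  -5.1  15.1] 0.0391 10.5
[0.9 0.9 0.3]
[0.7 0.2 0. ] 12.475
```

View pics/r.png

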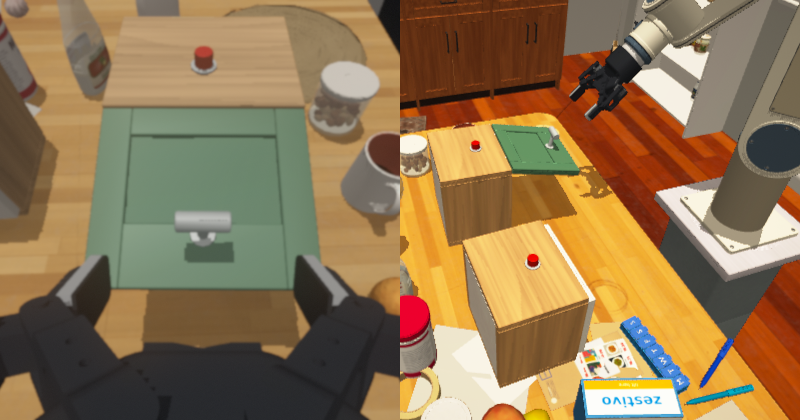

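The door stands open on the stay with the gripper clear, and the button is up (side half of the picture, at about (475,146)). Now I press the button.

```bash
python3 - <<'E'
from h import *
from rig import manip
p=manip.get_position()
manip.servo_line(p+[0,0,.10],rate=.2)
manip.command_gripper(0.0,30)
b=o+Q3@np.array([-.02,0,.223]); r=pose(0,90)[1]
manip.move_to(b+[0,0,.022+.10],r)
manip.servo_line(b+[0,0,.022+.012],rate=.1); manip.hold(.2)
f0=manip.get_contact_force(); print(f0.round(1),manip.get_width(),manip.get_time())
for dz in np.arange(.006,-.0221,-.002):
    manip.servo_line(b+[0,0,.022+dz],rate=.04); manip.hold(.1)
    f=manip.get_contact_force()-f0; print(round(dz,3),f.round(1))
    if f[2]>11: break
s=manip.camera("side"); manip.hold(2.5); s2=manip.camera("side"); print(manip.get_time())
cv2.imwrite("pics/b.png",np.hstack([s["image"][:,160:560],s2["image"][:,160:560]])[:,:,::-1])
E
```

```text
[0.1 0.  0.4] -7.984884349394579e-05 16.2583
0.006 [-1.2  0.5 -1. ]
0.004 [ 0.2 -0.8 -0.3]
0.002 [ 0.3 -0.9 -0.6]
0.0 [-0.5 -0.3  0.3]
-0.002 [-0.6  1.4  2.5]
-0.004 [-1.1 -0.3  2.4]
-0.006 [-1.5 -0.3  2. ]
-0.008 [0.1 0.9 4.7]
-0.01 [-0.6  0.8  4.6]
-0.012 [-0.8  0.4  5.9]
-0.014 [-3.2  1.5 12. ]
22.7583
```

View pics/b.png

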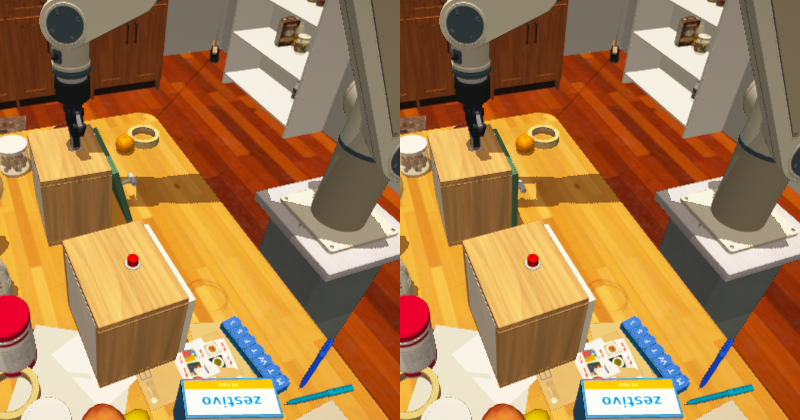

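The left frame shows the door sinking and the right frame shows it shut, edge at about (516,200). I withdraw and check.

```bash
python3 - <<'E'
from h import *
from rig import manip
p=manip.get_position(); manip.servo_line(p+[0,0,.15],rate=.12); manip.hold(.8)
s=manip.camera("side"); s0=np.load("side0.npz")["image"]; t=manip.camera("top")
print(manip.get_time(),manip.get_contact_force().round(1))
cv2.imwrite("pics/e.png",np.hstack([s["image"][:,160:560],s0[:,160:560]])[:,:,::-1])
E
```

```text
25.075 [ 0.1  0.9 -0.7]
```

View pics/e.png

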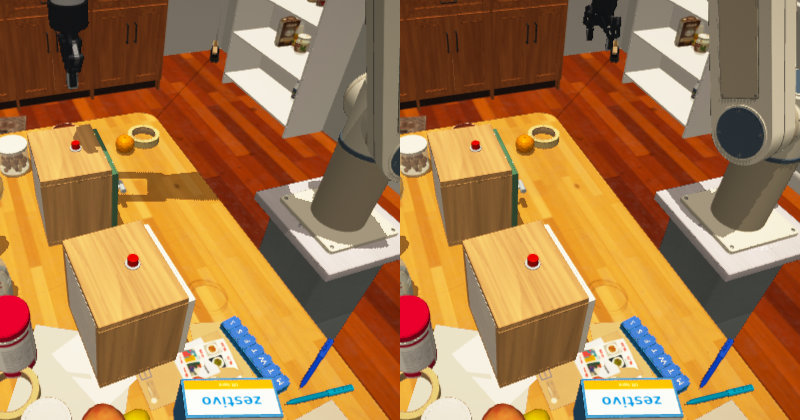

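The green door is shut and its button up at (76,145), as in the starting picture on the right. The white door is unchanged and the gripper is clear.

```bash
python3 -c "
from rig import manip
print(manip.sign_off())"
```

```text
the job is handed in; nothing more can be done
None
```

The job is handed in: the green door locked open on its stay, sank fully shut when the red button was pressed, the button sprang back up, the white door stayed shut, and the arm is clear; the last reading before hand-in was 25 s, and no verdict came back.

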